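Show the camera the handpiece chuck in an inspection mirror

TASK

Take the small round inspection mirror by its handle out of the instrument cassette, without knocking the two instruments beside it or anything else on the bench. Bring its glass centred under the head of the dental handpiece on the inspection stand, about 45 mm below the chuck mouth, and angle it so that the bench camera, left where it is set, sees the chuck mouth reflected in the glass; do not bump the stand, handpiece or camera. Finish while still holding the mirror steady at that angle, in the gripper alone.

Things in the scene. Friction and masses are not known exactly. Their poses are not given: they have to be found in the camera images.
- mirror: Loose 45 g hand mirror lying level in a cassette notch: black flat-sided handle 12 mm wide, 10 mm high, thin steel stem, round head 33 mm across. Origin: mid-handle, the place to grip, half-way between the combs; handle spans x -79 to +60 mm, head at x +100 mm. x runs along the handle to the head, y across, z up as it lies. The head is stiffly set.
- mirror_face (a point): Centre of the mirror's glass, at (100, 0, 5) mm in mirror. Its z axis points straight out of the glass: forward and up at 45 degrees, half-way between the mirror's x and z axes; y is the mirror's y.
- cassette: Fixed steel instrument tray 150 x 180 x 15 mm with two upright grey combs (at x -48 and +48 mm, 10 mm thick, tops at 55 mm). Each has three notches 14 mm wide, floors at 45 mm, at y -50, 0, +50 mm: handles lie along x, free to grip between the combs. Origin: on the table under its middle; z up.
- probe: Loose steel double-ended dental explorer, thin hooked ends, handle 9 mm thick and 110 mm long, lying in another notch. Origin: middle of the handle. Not to be disturbed.
- scaler: Loose steel double-ended scaler, handle 9 mm thick and 110 mm long, thin curved ends, lying in the remaining notch. Origin: middle of the handle. Not to be disturbed.
- stand: Fixed inspection stand. Origin: on the table straight below the chuck; z up. White base x -60 to +90, y +85 to +215 mm, 14 mm high; steel post 22 mm thick, 235 mm tall at (-12, 183) mm; the handpiece reaches from it along -y; a swing arm at y +157 mm carries the camera on the +x side. Free space: -x side of the handpiece head and below it.
- chuck (a point): The chuck mouth: centre of the flat underside of the handpiece's head (a 12 mm thick upright steel drum, 14 mm tall), 165 mm above the table. This is what the camera must see in the mirror.
- lens (a point): Centre of the bench camera's front lens. The lens always looks straight at the point 45 mm below the chuck mouth from 130 mm away, from the stand's +x side and from 5 to 43 degrees above level (set differently each time; leave it).
- view (a point): Imaginary point 45 mm straight below the chuck mouth (120 mm above the table, nothing solid), where the camera looks. Its z axis halves the angle between the line to the lens and the line up to the chuck: glass there that faces along this z axis shows the chuck to the camera.
- bur_block: Loose aluminium bur block 70 x 44 x 22 mm with short burs standing in it, 42 mm high overall; bystander.
- oil_can: Loose white spray can, 52 mm across, 165 mm high; bystander.
- tumbler: Loose white plastic tumbler, 68 mm across, 85 mm high; bystander.
- bowl: Loose steel bowl, 116 mm across, 45 mm high; bystander.
- drops: Loose small white dropper bottle, 36 mm across, 75 mm high; bystander.
- indicator_box: Loose cardboard box 85 x 60 x 45 mm; bystander.
Mind the look-alikes: they are no part of the job. Leave any purple look-alike of the cassette alone.

How it is judged:
By the outcome, as a careful person would: the job done as asked, in the order asked, and still so for the second after the job is handed in, while the arm keeps its last pose, push and grip.
It also fails if it takes over 32 s, if anything falls off the work surface, if the arm or the gripper's body presses on something with over 40 N, if the wrist force passes 120 N, or if a joint passes its speed limit or range.

ROBOT

A 6-joint arm with a two-finger parallel gripper is mounted at the origin on the work surface. World frame = base frame: x ahead of the robot, y to its left, z up, the work surface at z = 0. Lengths are in m, angles in rad, forces in N, time in s.
With the tool pointing down it reaches from about 0.35 to 0.975 m from the base axis. Payload 4.9 kg.
Tool frame: the origin (TCP) lies at the very end of the fingers, on their centre line; the grasp point (between the pads) lies 19 mm behind it (pinch_z is the distance from the TCP to the grasp point, in m); z points along the fingers, y is the line along which they close (so a half turn about z gives the same grasp; the last joint's range is limited). The gripper opens to 85 mm and grips with 20 to 120 N. Pads are 22 mm wide; open, the fingers measure 114 mm over their backs; the gripper's body (76 mm by 85 mm) begins 54 mm behind the grasp point. The pads swing forward as they close: fully open they stand 13 mm farther back than shut.
Start: joints at [-1.322, 0.053, 1.613, -0, 1.476, -0.119], TCP at [0.225, -0.583, 0.231] pointing down, gripper open.
Joint ranges: [-3.01, 3.01], [-1.01, 2.22], [0.06, 2.58], [-1.02, 4.17], [0.09, 2.62], [-3.14, 3.14]. Speed limits (rad/s): [2.57, 2.57, 3.14, 3.14, 3.14, 3.14].

INTERFACE

Orientations are given as a unit quaternion [w, x, y, z].
In Python, from plant import * gives the robot as it stands. The module is installed in compiled form; this text tells all that it offers.
- The arm moves only by the tool play_rows, never from a script. Its arguments are lists of equal length, an entry for each row: "linear": the shift along the world's x, y, z in m, a list of three; "turn": the turn about the world's z in degrees. A call has 1 to 8 rows; each row shifts and turns the commanded pose from where the row before left it; what a row does not reach is not made up. A row lasts 1/8 s, in which the tool goes at most 62.5 mm and 10.7 degrees, less where a joint would pass 70% of its speed; a pose out of reach is approached as far as the arm can. A call is refused whole if a number of a shift passes 0.0625 or a number of a turn 10.7, either way. A call with a gripper value outside its range is refused whole. "hand" is the finger opening in m, from 0 to 0.0854, set as the call begins (left out, the last holds). The fingers move at their own pace and stop on an object; the grip force is fixed at half the most. Time passes only in rows, so rows that do not move let the fingers close. It gives the time, the measured TCP pose, the force, the opening and the grip force at its end, in the units of the state.
- state(): the state, without advancing time (a new reading comes with each control period).
- grab_frame(name): name is "side" or "top" or "wrist"; returns the picture (400x640x3 uint8, red, green, blue); there is no depth.
- camera_info(name): a dict with "camera_matrix" (3x3 intrinsics, pixels), "origin" and "attitude" of the camera in the world; the wrist camera has in their place "mount" (4x4, takes a point from camera to tool coordinates, whose origin is the TCP and whose axes are the flange's). Camera axes: x right, y down, z forward; pixel columns grow to the right and rows downward; lengths in m; the calibration is good to about 2 mm. A picture is of the moment at which its call begins: read the wrist's pose just before it. camera_info takes no time and is no camera call.
- job_done(): hands the job in; it is judged then, once.
Trained networks look in the newest picture that a camera, given by its name, has taken for a name from the list of things; names that differ only in an ending like _2 or _b are one class to them, and where a whole thing is asked for, a point or a joint stands for the part that bears it (a point fixed in the world has none). Each returns a list of dicts, best first, with "p" (0 to 1); they miss things now and then, are a little off and sometimes report something else, mostly with a low value. They report only what shows in the picture. A call takes as long as a camera call. They do not tell look-alikes from the thing itself.
- trace(camera, thing): "region" (400x640 bool, what is visible of it) and "location" ([column, row] in pixels, amid what is visible of it).
The state is a dict: "time": time; "joint_pos": joint angles; "joint_vel": joint speeds; "joint_efforts": joint torques, N m; "tool_pos": TCP position; "tool_rot": TCP orientation; "contact_force": force on the tool from outside, world axes, zero at the start; "ft_torque": the same for the moment, N m; "gripper_width": opening from 0.0 (shut) to 1.0 (fully open); "grasp_force": force on a finger pad.
Only numpy, scipy, OpenCV 4.12 (cv2) and the standard library are available. Lean on these libraries where they do the work, as an engineer would, in place of code of your own. Each camera call takes 0.05 s, during which the arm holds its last target. There are 200 camera calls.

## Working session

There is one attempt and no reset: what is moved stays moved. The work goes in short steps, Python scripts to look and compute and a tool call to move; the robot and the scene stay as the last step left them, time stands still between calls to the robot, and variables do not carry over. Pictures are saved under pics/ and viewed, at most 10 in all, crops included, and the job is handed in when it is done.

Besides the shell and the picture viewer there is one more tool, called after ">>>" as name(argument=value, ...) on one line, values as JSON. play_rows: Moves the arm, as the interface text tells. Its arguments: {"type":"object","properties":{"linear":{"type":"array","items":{"type":"array","items":{"type":"number"}}},"turn":{"type":"array","items":{"type":"number"}},"hand":{"type":"number"}},"required":["linear","turn"]}

```bash
mkdir -p pics; ls; python3 - <<'E'
from plant import *
import cv2,numpy as np
for n in ["side","top"]:
    im=grab_frame(n); cv2.imwrite(f"pics/{n}0.png",im[:,:,::-1])
    ci=camera_info(n); print(n,ci)
    for t in ["mirror","cassette","stand","lens","chuck","probe","scaler"]:
        r=trace(n,t); print(t,[(np.round(d["location"]),round(d["p"],2),int(d["region"].sum())) for d in r][:3])
print(camera_info("wrist")); print(state())
E
```

```text
pics
side {'camera_matrix': array([[460.22992695,   0.        , 323.2311005 ],
       [  0.        , 460.22992695, 198.3664435 ],
       [  0.        ,   0.        ,   1.        ]]), 'origin': array([ 0.05720317, -0.85958533,  1.18352808]), 'attitude': array([-0.35202497,  0.89048039, -0.26704308,  0.10867881])}
mirror [(array([342., 286.]), 0.76, 221), (array([386., 231.]), 0.72, 522)]
cassette [(array([334., 276.]), 0.55, 1937), (array([276., 233.]), 0.55, 2021), (array([333., 273.]), 0.24, 106)]
stand [(array([315., 150.]), 0.6, 2079)]
lens [(array([358., 142.]), 0.86, 621)]
chuck [(array([315., 148.]), 0.9, 2282)]
probe [(array([319., 279.]), 0.72, 40)]
scaler []
top {'camera_matrix': array([[410.91798118,   0.        , 313.10371873],
       [  0.        , 410.91798118, 198.37584605],
       [  0.        ,   0.        ,   1.        ]]), 'origin': array([ 0.41718639, -0.0335638 ,  1.61299015]), 'attitude': array([-0.03563618,  0.71622106, -0.69579881,  0.04026751])}
mirror [(array([376., 233.]), 0.74, 90), (array([189., 222.]), 0.68, 696), (array([353., 158.]), 0.47, 265)]
cassett
[... 818 characters left out ...]
'joint_pos': array([-1.32201849e+00,  5.26479327e-02,  1.61285764e+00,  3.10151522e-05,
        1.47604161e+00, -1.18969246e-01]), 'joint_vel': array([-0.00139039, -0.0007634 , -0.00100277, -0.00038678, -0.00026246,
        0.00060024]), 'joint_efforts': array([-1.46581315e-03, -3.93636703e+01, -3.70443606e+01, -2.96653070e-04,
        4.29457505e-04,  5.74874974e-06]), 'tool_pos': array([ 0.22472005, -0.58319159,  0.23136122]), 'tool_rot': array([2.16878676e-05, 9.83143103e-01, 1.82837737e-01, 1.68802342e-05]), 'contact_force': array([-0.08756313,  0.22762627, -0.4348801 ]), 'ft_torque': array([-0.01661667,  0.03341085,  0.04681041]), 'grasp_force': 0.0, 'gripper_width': 1.0025488635972297}
```

```bash
python3 - <<'E'
import cv2
for n,(a,b,c,d) in {"side":(100,310,230,430),"top":(90,270,170,410)}.items():
    im=cv2.imread(f"pics/{n}0.png")[a:b,c:d]; s=min(800/im.shape[1],600/im.shape[0]); cv2.imwrite(f"pics/{n}c.png",cv2.resize(im,None,fx=s,fy=s,interpolation=cv2.INTER_CUBIC)); print(n,s)
E
```

```text
side 2.857142857142857
top 3.3333333333333335
```

View pics/sidec.png

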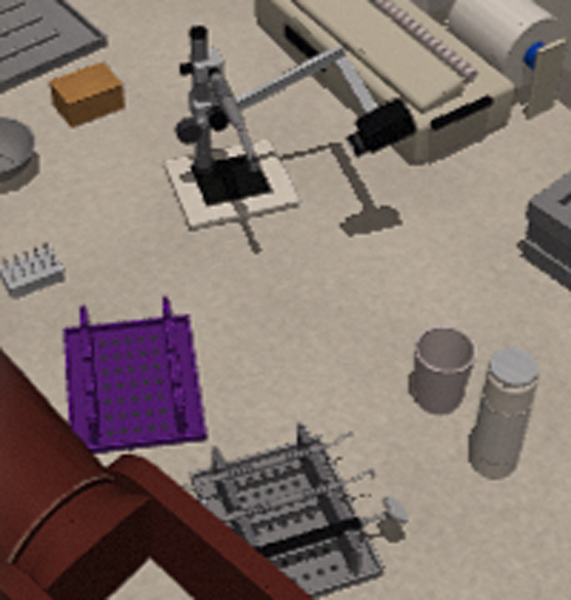

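View pics/topc.png

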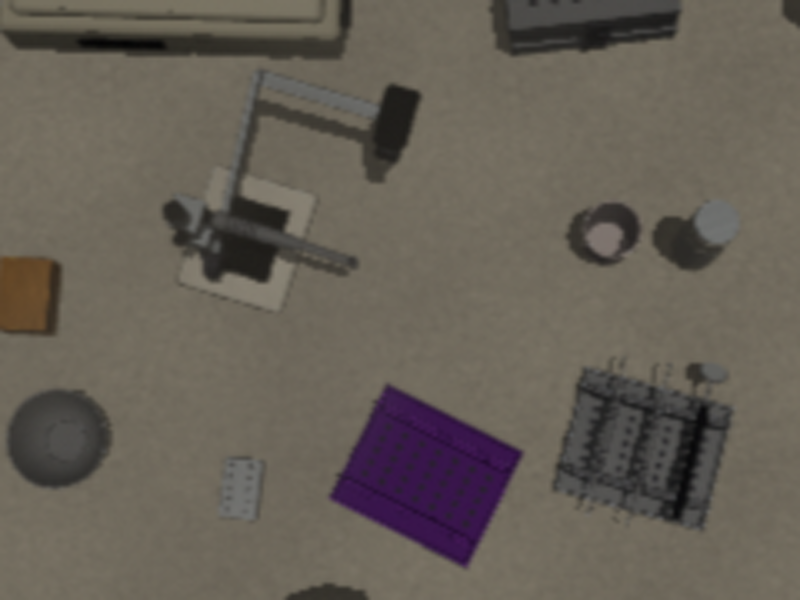

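```bash
cat > h.py <<'E'
import numpy as np
from plant import *
from scipy.spatial.transform import Rotation as R
def rot(q): return R.from_quat(np.roll(q,-1)).as_matrix()
def cam(n,st=None):
    c=camera_info(n); K=c["camera_matrix"]
    if n=="wrist":
        st=st or state(); T=rot(st["tool_rot"]); M=c["mount"]
        return K,T@M[:3,:3],T@M[:3,3]+st["tool_pos"]
    return K,rot(c["attitude"]),c["origin"]
def ray(C,p):
    K,A,o=C; d=A@np.linalg.solve(K,[p[0],p[1],1.]); return o,d/np.linalg.norm(d)
def atz(C,p,z):
    o,d=ray(C,p); return o+d*(z-o[2])/d[2]
def tri(obs):
    S=0;b=0
    for C,p in obs:
        o,d=ray(C,p); P=np.eye(3)-np.outer(d,d); S=S+P; b=b+P@o
    x=np.linalg.solve(S,b); return x,[np.linalg.norm((np.eye(3)-np.outer(d,d))@(x-o)) for o,d in [ray(*q) for q in obs]]
def proj(C,X):
    K,A,o=C; v=K@(A.T@(np.asarray(X)-o)); return v[:2]/v[2]
E
python3 - <<'E'
from h import *
np.set_printoptions(precision=4,suppress=True)
T=cam("top");S=cam("side")
t=lambda a,b:(a/3.3333+170-.35,b/3.3333+90-.35)
s=lambda a,b:(a/2.857+230-.32,b/2.857+100-.32)
print("attitude top",T[1])
for n,p in dict(f=(704,405),b=(681,515)).items(): print(n,atz(T,t(*p),.055))
for n,p in dict(tl=(583,368),tr=(731,407),br=(704,527),bl=(553,490)).items(): print(n,atz(T,t(*p),.015))
print("head",tri([(T,t(712,373)),(S,s(396,510))]))
print("chuck tip",tri([(T,t(351,262)),(S,s(248,153))]), atz(T,t(351,262),.172))
print("camfront",tri([(T,t(385,157)),(S,s(357,145))]))
print("camback",tri([(T,t(404,90)),(S,s(402,108))]))
for n,p in dict(a=(218,165),b=(316,198),c=(279,311),d=(179,283)).items(): print(n,atz(T,t(*p),.014))
E
```

```text
attitude top [[ 0.0285 -0.9938  0.1073]
 [-0.9996 -0.0292 -0.005 ]
 [ 0.0081 -0.1071 -0.9942]]
f [ 0.544  -0.3005  0.055 ]
b [ 0.4184 -0.2758  0.055 ]
tl [ 0.5866 -0.1648  0.015 ]
tr [ 0.5458 -0.339   0.015 ]
br [ 0.4054 -0.3089  0.015 ]
bl [ 0.4431 -0.1328  0.015 ]
head (array([ 0.5831, -0.3111,  0.0497]), [np.float64(0.001746317791060579), np.float64(0.0017463177910608844)])
chuck tip (array([0.672 , 0.0966, 0.1898]), [np.float64(0.0011816594018784063), np.float64(0.001181659401878316)]) [0.6763 0.0978 0.172 ]
camfront (array([0.7975, 0.0641, 0.1648]), [np.float64(0.004282678705854088), np.float64(0.004282678705854028)])
camback (array([0.8533, 0.0464, 0.2093]), [np.float64(0.0015248368557841962), np.float64(0.0015248368557842851)])
a [0.817  0.2748 0.014 ]
b [0.7805 0.1567 0.014 ]
c [0.6437 0.1946 0.014 ]
d [0.6735 0.3138 0.014 ]
```

>>> play_rows(linear=[[0.0185,0.0213,0.002],[0.0185,0.0213,0.002],[0.0185,0.0213,0.002],[0.0185,0.0213,0.002],[0.0185,0.0213,0.002],[0.0185,0.0213,0.002],[0.0185,0.0213,0.002]], turn=[10.4,10.4,10.4,10.4,10.4,10.4,10.4], hand=0.032)

```text
time: 1.68
tool_pos: [0.3548, -0.4334, 0.2455]
tool_rot: [0.0, 0.681, 0.733, -0.0]
contact_force: [-0.7, -0.3, 0.9]
gripper_width: 0.375
grasp_force: 0.0
```

>>> play_rows(linear=[[0.0185,0.0213,0.002],[0.0185,0.0213,0.002],[0.0185,0.0213,0.002],[0.0185,0.0213,0.002],[0.0185,0.0213,0.002],[0.0185,0.0213,0.002],[0.0185,0.0213,0.002],[0,0,0]], turn=[10.4,10.4,10.4,10.4,10.4,10.4,10.4,0])

```text
time: 2.68
tool_pos: [0.4846, -0.2839, 0.2596]
tool_rot: [0.0, 0.115, 0.993, -0.0]
contact_force: [-0.3, -0.1, -0.7]
gripper_width: 0.376
grasp_force: 0.0
```

```bash
python3 - <<'E'
from h import *
import cv2
st=state(); im=grab_frame("wrist"); cv2.imwrite("pics/w1.png",im[:,:,::-1])
for t in ["mirror","cassette"]:
    r=trace("wrist",t); print(t,[(np.round(d["location"]),round(d["p"],2),int(d["region"].sum())) for d in r][:3])
C=cam("wrist",st); np.savez("w1.npz",K=C[0],A=C[1],o=C[2])
T=rot(st["tool_rot"]); print(st["time"],st["tool_pos"],np.degrees(np.arctan2(T[1,0],T[0,0])),T[2,2],st["joint_pos"],st["gripper_width"])
E
```

```text
mirror [(array([315., 182.]), 0.67, 1367)]
cassette [(array([352., 164.]), 0.84, 12349), (array([546.,  87.]), 0.78, 19281)]
2.675 [ 0.48456835 -0.28392117  0.25957477] 166.77975564962503 -0.9999998962003013 [-6.62540370e-01 -1.14004715e-01  1.72900426e+00  5.71266228e-05
  1.52614107e+00 -2.00260241e+00] 0.3760917338241524
```

View pics/w1.png

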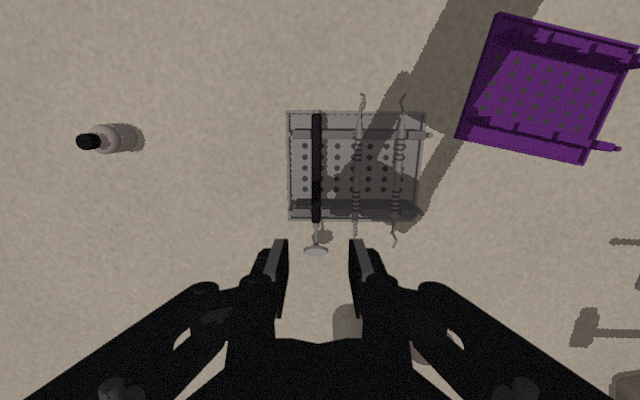

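```bash
python3 - <<'E'
from h import *
import cv2
w=np.load("w1.npz"); C=(w["K"],w["A"],w["o"])
g=cv2.imread("pics/w1.png").max(2)
pts=[]
for r in range(100,232):
    c=np.where(g[r,300:332]<35)[0]+300
    if len(c)>=5: pts.append((r,c.min(),c.max(),c.mean()))
P=np.array(pts); print(P[0],P[-1],P[::12])
f=np.polyfit(P[:,0],P[:,3],1)
# handle top z .055
a=atz(C,(np.polyval(f,P[0,0]-.5),P[0,0]-.5),.055);b=atz(C,(np.polyval(f,P[-1,0]+.5),P[-1,0]+.5),.055)
d=b-a; print("tail",a,"front",b,"len",np.linalg.norm(d),"yaw",np.degrees(np.arctan2(d[1],d[0])))
u=d/np.linalg.norm(d); print("origin from tail",a+u*.079,"from front",b-u*.060)
print("head",atz(C,(315.5,251),.055))
for q in [(287,111),(289,220),(423,219),(424,111)]: print(q,atz(C,q,.015))
E
```

```text
[114.  313.  320.  316.5] [222.  313.  318.  315.5] [[114.    313.    320.    316.5  ]
 [126.    312.    320.    316.   ]
 [138.    312.    321.    317.   ]
 [150.    312.    320.    316.   ]
 [162.    312.    320.    316.   ]
 [174.    312.    320.    316.125]
 [186.    312.    320.    316.   ]
 [198.    312.    320.    316.   ]
 [210.    311.    320.    315.5  ]
 [222.    313.    318.    315.5  ]]
tail [ 0.41456219 -0.27057655  0.055     ] front [ 0.54333585 -0.30167796  0.055     ] len 0.1324762337985524 yaw -13.57804932574689
origin from tail [ 0.49135422 -0.28912336  0.055     ] from front [ 0.48501278 -0.28759178  0.055     ]
head [ 0.58194021 -0.31125903  0.055     ]
(287, 111) [ 0.40317053 -0.30636746  0.015     ]
(289, 220) [ 0.54596392 -0.341486    0.015     ]
(423, 219) [ 0.58753532 -0.1573076   0.015     ]
(424, 111) [ 0.442688   -0.13746514  0.015     ]
```

>>> play_rows(linear=[[0.04,0.02,0],[0.045,0.024,0],[0.045,0.024,0],[0.045,0.024,0],[0.045,0.024,0],[0.045,0.024,0],[0.045,0.024,0],[0,0,0]], turn=[0,0,0,0,0,0,0,0])

```text
time: 3.82
tool_pos: [0.7951, -0.1201, 0.2563]
tool_rot: [-0.001, 0.116, 0.993, 0.0]
contact_force: [-0.1, -0.8, -0.7]
gripper_width: 0.373
grasp_force: 0.0
```

```bash
python3 - <<'E'
from h import *
import cv2
st=state(); im=grab_frame("wrist"); cv2.imwrite("pics/w2.png",im[:,:,::-1])
C=cam("wrist",st); np.savez("w2.npz",K=C[0],A=C[1],o=C[2])
for t in ["lens","chuck"]:
    r=trace("wrist",t); print(t,[(np.round(d["location"]),round(d["p"],2),int(d["region"].sum())) for d in r][:3])
print(st["time"],st["tool_pos"],"exp view",proj(C,[.6745,.096,.12]),"chuck",proj(C,[.6745,.096,.165]))
E
```

```text
lens [(array([561., 205.]), 0.79, 8205)]
chuck [(array([574.,  98.]), 0.68, 19977)]
3.825 [ 0.79510715 -0.12005603  0.2563158 ] exp view [541.41979454  -7.02528954] chuck [590.39442165 -33.5028404 ]
```

View pics/w2.png

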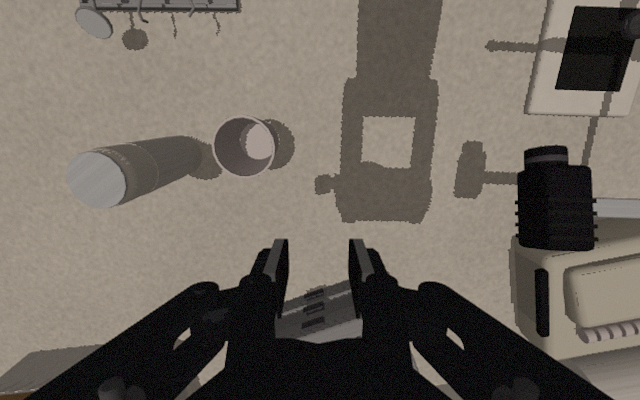

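```bash
python3 - <<'E'
from h import *
import cv2
np.set_printoptions(precision=1,suppress=True)
w=np.load("w2.npz"); W=(w["K"],w["A"],w["o"]); T=cam("top"); S=cam("side")
V=np.array([.6745,.096,.12])
for az in (-15.3,):
  for e in range(5,44,4):
    a,b=np.radians([az,e]); d=np.array([np.cos(b)*np.cos(a),np.cos(b)*np.sin(a),np.sin(b)])
    h=np.array([-np.sin(a),np.cos(a),0]); u=np.cross(d,h); L=V+.13*d
    out=[]
    for C in (W,T,S):
        c=np.array([proj(C,L+.017*(np.cos(t)*h+np.sin(t)*u)) for t in np.linspace(0,6.28,40)])
        out+=[proj(C,L),c.min(0),c.max(0),proj(C,L+.08*d)]
    print(e,L,*out)
ims={n:cv2.imread(f) for n,f in dict(w="pics/w2.png",t="pics/top0.png",s="pics/side0.png").items()}
t=cv2.resize(ims["t"][105:175,235:305],(400,400),interpolation=cv2.INTER_CUBIC)
s=cv2.resize(ims["s"][115:185,300:400][:,:],(571,400),interpolation=cv2.INTER_CUBIC)[:, :400]
ww=cv2.resize(ims["w"][130:260,490:640],None,fx=2,fy=2)
out=np.zeros((400,800,3),np.uint8); out[:,:400]=t; out[:,400:]=s; cv2.imwrite("pics/cr.png",out)
E
```

```text
5 [0.8 0.1 0.1] [514.7 152.8] [493.2 151.9] [537.8 153.9] [500.7 236.7] [286.9 137.6] [282.5 136. ] [291.3 139.1] [293.3 116.9] [353.7 158.3] [352.  153.5] [355.5 163.1] [375.5 152. ]
9 [0.8 0.1 0.1] [521.6 152.9] [499.  151.9] [546.  153.8] [510.7 241.3] [286.7 137.2] [282.2 135.8] [291.1 138.6] [293.  116.1] [353.6 156.4] [351.7 151.6] [355.4 161.1] [375.4 148.9]
13 [0.8 0.1 0.1] [529.1 152.2] [505.4 149.8] [554.8 154.2] [521.9 245.3] [286.4 137. ] [281.9 135.7] [290.9 138.4] [292.6 115.6] [353.2 154.5] [351.3 149.8] [355.2 159.2] [375.  145.8]
17 [0.8 0.1 0.2] [537.2 150.7] [512.3 146.6] [564.4 154.2] [534.7 248.6] [286.1 137. ] [281.5 135.7] [290.6 138.4] [292.1 115.4] [352.7 152.7] [350.6 148.1] [354.8 157.3] [374.3 142.8]
21 [0.8 0.1 0.2] [546.  148.2] [519.8 142.2] [574.7 153.4] [549.1 250.9] [285.7 137.2] [281.1 135.8] [290.3 138.6] [291.5 115.4] [352.  150.9] [349.7 146.4] [354.3 155.4] [373.3 139.9]
25 [0.8 0.1 0.2] [555.5 144.7] [527.9 136.5] [585.9 151.8] [565.5 252.1] [285.3 137.5] [280.6 136. ] [289.9 139.1] [290.9 115.8] [351.2 149.2] [348.6 144.8] [353.7 153.7] [372.1 137.1]
29 [0.8 0.1 0.2] [565.7 140.1] [536.7 129.5] [597.9 149.2] [584.2 252. ] [284.8 138. ] [280.1 136.3] [289.4 139.8] [290.1 116.4] [350.1 147.6] [347.4 143.3] [352.9 151.9] [370.5 134.4]
33 [0.8 0.1 0.2] [576.7 134.2] [546.1 120.9] [610.7 145.6] [605.6 250.1] [284.3 138.7] [279.6 136.7] [289.  140.7] [289.3 117.3] [348.9 146.1] [345.9 141.9] [351.9 150.3] [368.7 131.8]
37 [0.8 0.1 0.2] [588.4 127. ] [556.2 110.7] [624.4 140.8] [630.2 246.1] [283.7 139.6] [278.9 137.3] [288.4 141.8] [288.4 118.5] [347.5 144.7] [344.3 140.6] [350.8 148.8] [366.6 129.4]
41 [0.8 0.1 0.2] [600.9 118.3] [567.   98.7] [638.8 134.8] [658.5 239.5] [283.1 140.6] [278.3 138.1] [287.9 143.1] [287.4 120.1] [346.  143.4] [342.5 139.5] [349.5 147.4] [364.2 127.2]
```

View pics/cr.png

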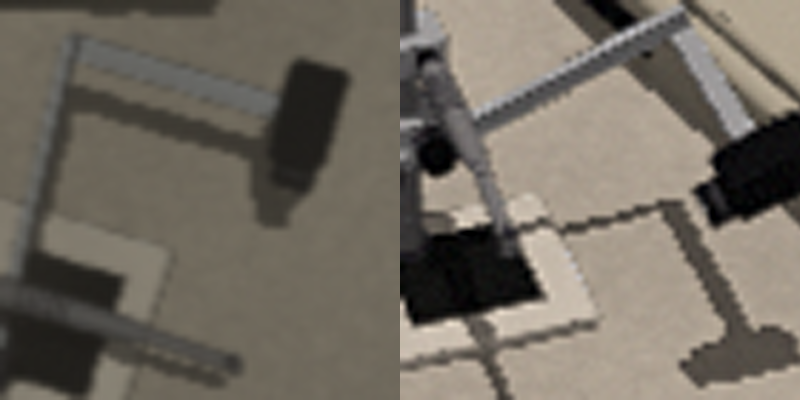

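```bash
python3 - <<'E'
from h import *
np.set_printoptions(precision=4,suppress=True)
w=np.load("w2.npz"); W=(w["K"],w["A"],w["o"]); T=cam("top"); S=cam("side")
L,r=tri([(W,(546,150)),(T,(285.8,138)),(S,(353.4,150.9))]); print(L,r)
ch=atz(T,(275.9,168.2),.179); print("drumtop",ch)
c2,r=tri([(T,(275.9,168.2)),(S,(319,157.5))]); print(c2,r)
for V in (np.array([ch[0],ch[1],.12]),np.array([.6745,.095,.12])):
    d=L-V; print(np.linalg.norm(d),"el",np.degrees(np.arctan2(d[2],np.hypot(*d[:2]))),"az",np.degrees(np.arctan2(d[1],d[0])))
# stand base from wrist: left edges
for q in [(551,0),(526,111),(638,115)]: print(q,atz(W,q,.014))
E
```

```text
[0.7918 0.0621 0.1679] [np.float64(0.0010044239913084164), np.float64(0.003684958096453114), np.float64(0.0032679494816583218)]
drumtop [0.6753 0.0938 0.179 ]
[0.6778 0.0942 0.1698] [np.float64(0.0008812333241076412), np.float64(0.0008812333241077514)]
0.12986888829082174 el 21.6377854910183 az -15.219832024905637
0.13089302724760574 el 21.46005947364783 az -15.67736239318814
(551, 0) [0.6648 0.183  0.014 ]
(526, 111) [0.7819 0.1512 0.014 ]
(638, 115) [0.8193 0.289  0.014 ]
```

>>> play_rows(linear=[[-0.0442,-0.024,0],[-0.0442,-0.024,0],[-0.0442,-0.024,0],[-0.0442,-0.024,0],[-0.0442,-0.024,0],[-0.0443,-0.024,0],[-0.0443,-0.0237,0],[0,0,0]], turn=[0,0,0,0,0,0,0,0])

```text
time: 4.97
tool_pos: [0.4806, -0.2906, 0.2602]
tool_rot: [0.001, 0.119, 0.993, -0.001]
contact_force: [0.6, -0.5, -0.5]
gripper_width: 0.375
grasp_force: 0.0
```

>>> play_rows(linear=[[0,0,-0.04],[0,0,-0.04],[0,0,-0.04],[0,0,-0.03],[0,0,0]], turn=[0,0,0,0,0])

```text
time: 5.6
tool_pos: [0.4822, -0.2874, 0.1067]
tool_rot: [-0.002, 0.116, 0.993, 0.001]
contact_force: [-0.3, 0.1, 0.7]
gripper_width: 0.376
grasp_force: 0.0
```

```bash
python3 - <<'E'
from h import *
import cv2
st=state(); im=grab_frame("wrist"); cv2.imwrite("pics/w3.png",im[:,:,::-1])
C=cam("wrist",st); np.savez("w3.npz",K=C[0],A=C[1],o=C[2])
T=rot(st["tool_rot"]); print(st["time"],st["tool_pos"],np.degrees(np.arctan2(T[1,0],T[0,0])))
u=np.array([np.cos(np.radians(-13.5)),np.sin(np.radians(-13.5)),0]);n=np.array([-u[1],u[0],0])
for s in (-79,-30,0,30,60,100):
    for y in (-6,6): print(s,y,np.round(proj(C,np.array([.4855,-.2878,.055])+u*s/1e3+n*y/1e3)),end=" ")
E
```

```text
5.6 [ 0.48220257 -0.2873558   0.10674534] 166.63134902181903
-79 -6 [311. 107.] -79 6 [330. 107.] -30 -6 [311. 183.] -30 6 [329. 183.] 0 -6 [311. 224.] 0 6 [328. 224.] 30 -6 [312. 262.] 30 6 [328. 262.] 60 -6 [312. 297.] 60 6 [327. 297.] 100 -6 [312. 340.] 100 6 [327. 340.]
```

View pics/w3.png

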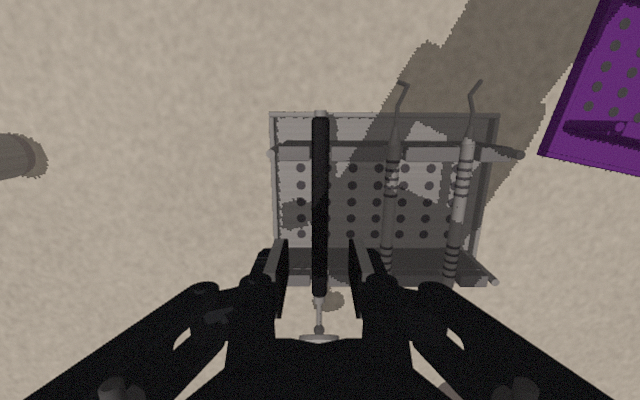

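>>> play_rows(linear=[[0.002,0,-0.03],[0,0,-0.03],[0,0,-0.015],[0,0,0]], turn=[0,0,0,0])

```text
time: 6.15
tool_pos: [0.4862, -0.2888, 0.0347]
tool_rot: [0.0, 0.116, 0.993, 0.0]
contact_force: [-0.2, 0.8, 0.1]
gripper_width: 0.376
grasp_force: 0.0
```

>>> play_rows(linear=[[0,0,0],[0,0,0],[0,0,0],[0,0,0]], turn=[0,0,0,0], hand=0.0)

```text
time: 6.65
tool_pos: [0.4876, -0.2887, 0.0364]
tool_rot: [0.001, 0.116, 0.993, 0.0]
contact_force: [0.4, 4.1, 6.6]
gripper_width: 0.122
grasp_force: 59.3
```

>>> play_rows(linear=[[0,0,0.01],[0,0,0.025],[0,0,0.03],[-0.02,0.001,0],[-0.025,0.001,0],[-0.025,0.001,0],[-0.0265,0.0017,0],[0,0,0]], turn=[0,0,0,0,0,0,0,0])

```text
time: 7.65
tool_pos: [0.3885, -0.2844, 0.0996]
tool_rot: [0.0, 0.117, 0.993, -0.001]
contact_force: [-0.4, -0.3, -0.1]
gripper_width: 0.121
grasp_force: 58.7
```

>>> play_rows(linear=[[0,0,0],[0,0,0],[0,0,0]], turn=[0,0,0])

```text
time: 8.02
tool_pos: [0.3901, -0.2841, 0.0994]
tool_rot: [0.0, 0.116, 0.993, -0.0]
contact_force: [0.3, 0.1, -0.5]
gripper_width: 0.127
grasp_force: 58.7
```

```bash
python3 - <<'E'
from h import *
import cv2
st=state(); im=grab_frame("wrist"); cv2.imwrite("pics/w4.png",im[:,:,::-1])
C=cam("wrist",st); np.savez("w4.npz",K=C[0],A=C[1],o=C[2])
T=rot(st["tool_rot"]); print(st["time"],st["tool_pos"],np.degrees(np.arctan2(T[1,0],T[0,0])),st["contact_force"],st["gripper_width"])
M=camera_info("wrist")["mount"]
def pt(x,y,z): # tool coords, mirror x = -tool x
    v=np.linalg.inv(M)@[x,y,z,1]; p=C[0]@v[:3]; return np.round(p[:2]/p[2],1)
for th in (-5,0,5,11):
    t=np.radians(th); print(th,[pt(-(s*np.cos(t)-5e-3*np.sin(t)),0,-.0136-s*np.sin(t)-.005*np.cos(t)) for s in (-.079,-.05,.06,.1)])
E
```

```text
8.025 [ 0.39013372 -0.28406189  0.0993817 ] 166.7074138048964 [ 0.27442047  0.09589748 -0.53278512] 0.12712661105000567
-5 [array([321.1,  95.4]), array([320.8, 170.1]), array([319.9, 363.3]), array([319.7, 411.4])]
0 [array([321. ,  94.5]), array([320.7, 166.7]), array([320., 371.]), array([319.8, 426.3])]
5 [array([320.8,  95.1]), array([320.6, 164.4]), array([320.1, 378.6]), array([319.9, 441.7])]
11 [array([320.6,  97.7]), array([320.5, 162.9]), array([320.2, 387.2]), array([320. , 460.8])]
```

View pics/w4.png

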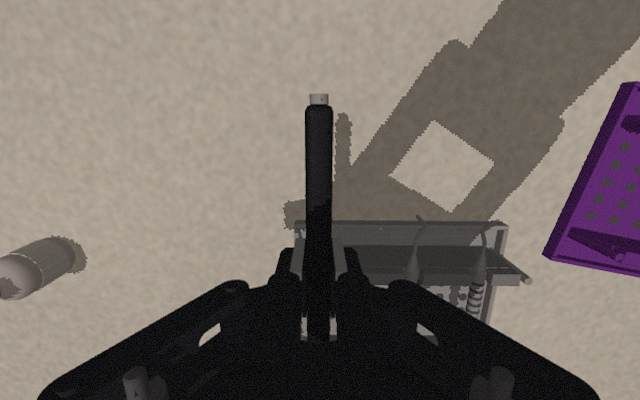

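>>> play_rows(linear=[[0,0,-0.02],[0,0,-0.02],[0,0,-0.01],[0,0,0]], turn=[0,0,0,0])

```text
time: 8.57
tool_pos: [0.3893, -0.2835, 0.0486]
tool_rot: [-0.001, 0.116, 0.993, 0.001]
contact_force: [0.4, 0.8, -0.6]
gripper_width: 0.123
grasp_force: 58.7
```

>>> play_rows(linear=[[0,0,-0.002],[0,0,0]], turn=[0,0])

```text
time: 8.82
tool_pos: [0.39, -0.2844, 0.048]
tool_rot: [0.0, 0.116, 0.993, -0.0]
contact_force: [-0.1, 0.3, 0.4]
gripper_width: 0.124
grasp_force: 58.7
```

>>> play_rows(linear=[[0,0,-0.002],[0,0,0]], turn=[0,0])

```text
time: 9.07
tool_pos: [0.3901, -0.2844, 0.0461]
tool_rot: [0.001, 0.116, 0.993, -0.0]
contact_force: [-0.7, -0.1, 3.3]
gripper_width: 0.121
grasp_force: 59.2
```

>>> play_rows(linear=[[0,0,-0.002],[0,0,0]], turn=[0,0])

```text
time: 9.32
tool_pos: [0.39, -0.2846, 0.0452]
tool_rot: [0.0, 0.116, 0.993, -0.0]
contact_force: [-4.9, 3.8, 11.9]
gripper_width: 0.122
grasp_force: 60.4
```

>>> play_rows(linear=[[0,0,-0.002],[0,0,0]], turn=[0,0])

```text
time: 9.57
tool_pos: [0.3899, -0.2847, 0.0432]
tool_rot: [0.0, 0.116, 0.993, -0.001]
contact_force: [-6.9, 2.7, 11.0]
gripper_width: 0.122
grasp_force: 60.9
```

>>> play_rows(linear=[[0,0,-0.002],[0,0,-0.002],[0,0,-0.0015],[0,0,0]], turn=[0,0,0,0])

```text
time: 10.07
tool_pos: [0.3899, -0.2847, 0.0377]
tool_rot: [-0.0, 0.116, 0.993, -0.0]
contact_force: [-6.5, 3.0, 12.8]
gripper_width: 0.12
grasp_force: 62.8
```

>>> play_rows(linear=[[0,0,0.005],[0,0,0.02],[0,0,0.04],[0,0,0.04],[0,0,0.04],[0,0,0],[0,0,0],[0,0,0]], turn=[0,0,0,0,0,0,0,0])

```text
time: 11.08
tool_pos: [0.3888, -0.2831, 0.1787]
tool_rot: [-0.001, 0.116, 0.993, 0.001]
contact_force: [1.1, 0.4, -0.8]
gripper_width: 0.128
grasp_force: 60.9
```

```bash
python3 - <<'E'
from h import *
import cv2
st=state()
T=rot(st["tool_rot"]); print(st["time"],st["tool_pos"],np.degrees(np.arctan2(T[1,0],T[0,0])),st["contact_force"],st["gripper_width"])
ims=[]
o=st["tool_pos"]+[0,0,.0136]; u=-T[:,0]; z=np.array([0,0,1])
for n in ("side","top"):
    im=grab_frame(n)[:,:,::-1].copy(); cv2.imwrite(f"pics/{n}5.png",im); C=cam(n)
    for th in (0,5,11,16):
        t=np.radians(th); X=u*np.cos(t)+z*np.sin(t); Z=-u*np.sin(t)+z*np.cos(t)
        h=o+.1*X+.005*Z; print(n,th,proj(C,h),"front",proj(C,o+.06*X),"tail",proj(C,o-.079*X))
    c=proj(C,o+.06*u).astype(int); ims.append(cv2.resize(im[c[1]-40:c[1]+40,c[0]-40:c[0]+40],(400,400),interpolation=cv2.INTER_CUBIC)); print(c-40)
    for d in trace(n,"mirror"): print(np.round(d["location"],1),d["p"],d["region"].sum())
cv2.imwrite("pics/cr5.png",np.hstack(ims))
E
```

```text
11.075 [ 0.38879099 -0.28314533  0.17866555] 166.67370205530585 [ 1.10083494  0.44026878 -0.77109714] 0.12769137270980788
side 0 [341.14264715 262.68417929] front [326.71806779 268.13220952] tail [274.94793584 283.7448754 ]
side 5 [340.96342657 260.81211432] front [326.65758822 266.99258388] tail [275.25588121 285.20896698]
side 11 [340.38391291 258.67870566] front [326.36548454 265.69347471] tail [275.91963314 286.84225778]
side 16 [339.59603979 257.01240087] front [325.9393064  264.67804368] tail [276.70943127 288.08936787]
[286 228]
[299.3 276.5] 0.75 303
[405.8 243.3] 0.67 718
top 0 [389.39895857 224.80296416] front [386.36014151 236.08044196] tail [376.6350577  275.59315396]
top 5 [389.83136483 224.92384908] front [386.62632682 236.12075996] tail [376.33131026 275.34707342]
top 11 [390.27959473 225.35577157] front [386.90345329 236.33994001] tail [376.02944733 274.83205361]
top 16 [390.58963363 225.95623733] front [387.09664263 236.6649716 ] tail [375.83150168 274.22637732]
[346 196]
```

View pics/cr5.png

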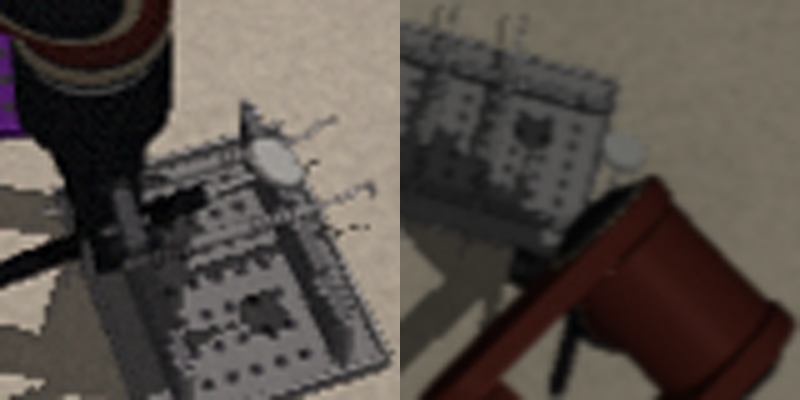

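```bash
python3 - <<'E'
from h import *
import cv2
im=cv2.imread("pics/side5.png"); g=im.max(2)
P=[]
for c in list(range(272,300))+list(range(316,328)):
    pr=268+ (c-326.5)*-.415
    r=np.arange(int(pr)-7,int(pr)+8); k=r[g[r,c]<28]
    if 2<=len(k)<=8: P.append((c,k.mean(),len(k)))
P=np.array(P); print(np.round(P,1).tolist()); f=np.polyfit(P[:,0],P[:,1],1); print(f,(P[:,1]-np.polyval(f,P[:,0])).std())
crop=cv2.resize(im[240:300,260:350],(800,533),interpolation=cv2.INTER_NEAREST); cv2.imwrite("pics/cr6.png",crop)
E
```

```text
[[278.0, 285.0, 3.0], [279.0, 285.0, 5.0], [280.0, 285.0, 5.0], [281.0, 284.5, 4.0], [282.0, 283.5, 4.0], [283.0, 283.5, 4.0], [284.0, 283.0, 5.0], [285.0, 283.0, 5.0], [286.0, 282.5, 4.0], [287.0, 281.5, 4.0], [288.0, 281.5, 4.0], [289.0, 281.0, 5.0], [290.0, 280.5, 4.0], [291.0, 280.0, 5.0], [292.0, 280.0, 5.0], [293.0, 279.5, 4.0], [294.0, 279.0, 5.0], [295.0, 278.5, 4.0], [296.0, 278.0, 5.0], [297.0, 278.0, 5.0], [298.0, 277.5, 4.0], [299.0, 277.5, 4.0], [316.0, 272.9, 8.0], [318.0, 270.0, 7.0], [319.0, 270.5, 6.0], [320.0, 269.0, 5.0], [321.0, 268.0, 5.0], [322.0, 268.0, 5.0], [323.0, 268.0, 5.0], [324.0, 267.5, 4.0], [325.0, 267.0, 5.0], [326.0, 267.0, 3.0]]
[-3.82285013e-01  3.91575063e+02] 0.49325414297662706
```

View pics/cr6.png

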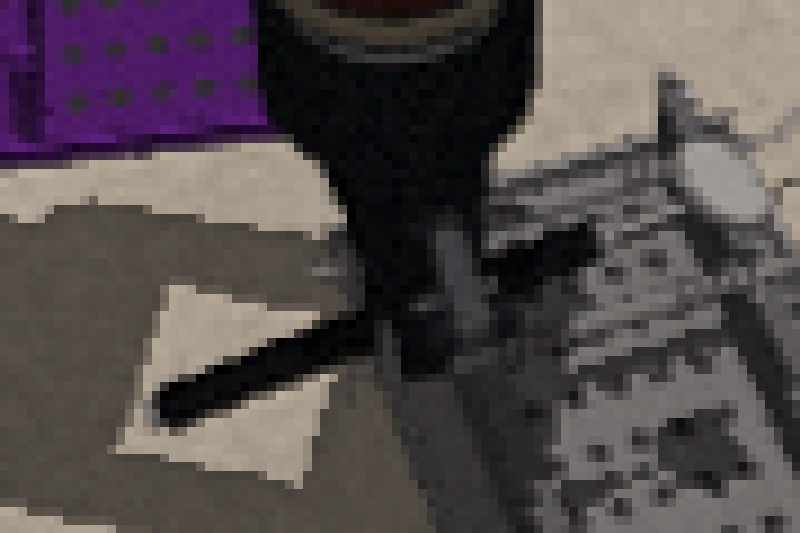

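>>> play_rows(linear=[[0,0,-0.04],[0,0,-0.04],[0,0,-0.04],[0,0,-0.018],[0,0,-0.004],[0,0,-0.003],[0,0,-0.0018],[0,0,0]], turn=[0,0,0,0,0,0,0,0])

```text
time: 12.28
tool_pos: [0.3897, -0.2845, 0.0369]
tool_rot: [-0.001, 0.116, 0.993, -0.0]
contact_force: [-8.3, 5.5, 11.9]
gripper_width: 0.127
grasp_force: 63.0
```

>>> play_rows(linear=[[0,0,0],[0,0,0.005],[0,0,0.02],[0,0,0.04],[0,0,0.04],[0,0,0.04],[0,0,0],[0,0,0]], turn=[0,0,0,0,0,0,0,0])

```text
time: 13.28
tool_pos: [0.3897, -0.284, 0.1793]
tool_rot: [0.0, 0.116, 0.993, -0.0]
contact_force: [0.4, 0.5, -0.9]
gripper_width: 0.126
grasp_force: 61.3
```

```bash
cat > pitch.py <<'E'
from h import *
import cv2,sys
st=state(); T=rot(st["tool_rot"]); u=-T[:,0]; print(st["time"],st["tool_pos"],np.degrees(np.arctan2(u[1],u[0])),st["contact_force"])
im=grab_frame("side")[:,:,::-1].copy(); cv2.imwrite(f"pics/side{sys.argv[1]}.png",im); C=cam("side")
o=st["tool_pos"]+[0,0,.0136]; z=np.array([0,0,1])
for th in (5,8,11,14):
    t=np.radians(th); X=u*np.cos(t)+z*np.sin(t); a,b=proj(C,o-.074*X),proj(C,o+.055*X); print(th,a,b,(b-a)[1]/(b-a)[0])
g=im.max(2); P=[]
a=proj(C,o-.074*u);b=proj(C,o+.055*u)
for c in range(int(a[0]),int(b[0])+2):
    pr=a[1]+(b-a)[1]/(b-a)[0]*(c-a[0]); r=np.arange(int(pr)-7,int(pr)+8); k=r[g[r,c]<28]
    if 3<=len(k)<=5 and k[-1]-k[0]==len(k)-1: P.append((c,k.mean()))
P=np.array(P)
for i in range(3):
    f=np.polyfit(P[:,0],P[:,1],1); e=np.abs(P[:,1]-np.polyval(f,P[:,0])); P=P[e<max(.5,2*e.std())]
print("slope",f,len(P),P[:,0].min(),P[:,0].max())
E
python3 pitch.py 7
```

```text
13.275 [ 0.38975    -0.28404748  0.17928799] -13.324298141429926 [ 0.3947454   0.49205099 -0.9395711 ]
5 [277.64161363 284.54521457] [325.35213079 267.52104451] -0.35682216576043396
8 [277.90942694 285.3279242 ] [325.2432009  266.91680995] -0.38896358151934923
11 [278.25125325 286.07740969] [325.07927382 266.33158887] -0.4216667835830526
14 [278.66558263 286.79182893] [324.86048767 265.76706925] -0.45513157049335895
slope [ -0.40678847 399.06288374] 27 279.0 326.0
```

>>> play_rows(linear=[[0,0,-0.04],[0,0,-0.04],[0,0,-0.04],[0,0,-0.018],[0,0,-0.005],[0,0,-0.0032],[0,0,0],[0,0,0]], turn=[0,0,0,0,0,0,0,0])

```text
time: 14.32
tool_pos: [0.3885, -0.2832, 0.0336]
tool_rot: [-0.002, 0.116, 0.993, 0.001]
contact_force: [-8.6, 6.0, 9.0]
gripper_width: 0.122
grasp_force: 63.9
```

>>> play_rows(linear=[[0,0,0.005],[0,0,0.02],[0,0,0.04],[0,0,0.04],[0,0,0.04],[0,0,0],[0,0,0],[0,0,0]], turn=[0,0,0,0,0,0,0,0])

```text
time: 15.32
tool_pos: [0.3889, -0.2833, 0.176]
tool_rot: [-0.001, 0.116, 0.993, 0.001]
contact_force: [-0.2, 0.6, -0.7]
gripper_width: 0.122
grasp_force: 62.5
```

```bash
python3 pitch.py 8
```

```text
15.325 [ 0.38892253 -0.2833276   0.17604446] -13.330602363130193 [-0.23056832  0.56722996 -0.67269259]
5 [277.29387926 285.14202356] [324.91975162 268.23927391] -0.35490687753052097
8 [277.56207886 285.92204936] [324.8102699  267.63741188] -0.38699127055586324
11 [277.9041726 286.669065 ] [324.64590086 267.05442519] -0.41963873689157244
14 [278.31865112 287.38123249] [324.42678481 266.49199439] -0.45304887492103707
slope [ -0.44801298 412.00550785] 24 280.0 325.0
```

>>> play_rows(linear=[[0.035,-0.0083,0],[0.0375,-0.0089,0],[0.0375,-0.0089,0],[0.0375,-0.0089,0],[0.0374,-0.0088,-0.02],[0,0,-0.04],[0,0,-0.04],[0,0,0]], turn=[0,0,0,0,0,0,0,0])

```text
time: 16.38
tool_pos: [0.5712, -0.3253, 0.0717]
tool_rot: [-0.005, 0.116, 0.993, 0.003]
contact_force: [0.6, -0.1, -0.3]
gripper_width: 0.121
grasp_force: 62.5
```

>>> play_rows(linear=[[0,0,-0.009],[0,0,0],[0,0,0]], turn=[0,0,0])

```text
time: 16.75
tool_pos: [0.5753, -0.3284, 0.0706]
tool_rot: [0.001, 0.116, 0.993, -0.001]
contact_force: [-0.8, -0.3, -0.0]
gripper_width: 0.12
grasp_force: 62.5
```

>>> play_rows(linear=[[0,0,-0.008],[0,0,0],[0,0,0]], turn=[0,0,0])

```text
time: 17.12
tool_pos: [0.5744, -0.3277, 0.0607]
tool_rot: [-0.0, 0.116, 0.993, 0.0]
contact_force: [-0.1, -0.7, -1.2]
gripper_width: 0.125
grasp_force: 62.5
```

>>> play_rows(linear=[[0,0,-0.004],[0,0,0]], turn=[0,0])

```text
time: 17.38
tool_pos: [0.5751, -0.3282, 0.0578]
tool_rot: [0.001, 0.116, 0.993, -0.0]
contact_force: [1.4, 1.1, 3.7]
gripper_width: 0.114
grasp_force: 63.0
```

>>> play_rows(linear=[[0,0,-0.002],[0,0,-0.0023],[0,0,0]], turn=[0,0,0])

```text
time: 17.75
tool_pos: [0.576, -0.3286, 0.0549]
tool_rot: [0.002, 0.116, 0.993, -0.001]
contact_force: [1.0, -0.4, 9.0]
gripper_width: 0.12
grasp_force: 63.7
```

>>> play_rows(linear=[[0,0,0.005],[0,0,0.02],[0,0,0.04],[0,0,0.04],[0,0,0.02],[0,0,0],[0,0,0],[0,0,0]], turn=[0,0,0,0,0,0,0,0])

```text
time: 18.75
tool_pos: [0.5735, -0.327, 0.1748]
tool_rot: [-0.002, 0.116, 0.993, 0.001]
contact_force: [1.1, -0.3, -1.1]
gripper_width: 0.122
grasp_force: 62.7
```

```bash
python3 pitch.py 9
```

```text
18.75 [ 0.57347868 -0.32704611  0.17484035] -13.328725022639778 [ 1.05414741 -0.31470615 -1.14734342]
5 [346.66207008 264.25735489] [391.20497279 248.41437121] -0.3556791927420447
8 [346.75380218 265.05778187] [391.21597194 247.8003165 ] -0.3881381737723925
11 [346.91586431 265.82689418] [391.17571684 247.20400063] -0.420762665905579
14 [347.14729661 266.56277163] [391.08404312 246.62713081] -0.4537350260398099
slope [ -0.43024333 415.50946496] 23 348.0 392.0
```

>>> play_rows(linear=[[-0.007,0.03,0],[-0.008,0.047,0],[-0.008,0.047,0],[-0.008,0.047,0],[-0.008,0.047,0],[-0.008,0.047,0],[-0.007,0.047,0],[-0.007,0.047,0]], turn=[-1.0,-1.0,0,0,0,0,0,0])

```text
time: 19.8
tool_pos: [0.5127, 0.0327, 0.1766]
tool_rot: [-0.001, 0.133, 0.991, -0.0]
contact_force: [-0.2, 0.4, -0.5]
gripper_width: 0.126
grasp_force: 62.6
```

>>> play_rows(linear=[[-0.004,0.047,-0.01],[-0.002,0.04,-0.03],[0,0.02,-0.03],[0,0,-0.02],[0,0,0],[0,0,0],[0,0,0],[0,0,0]], turn=[0,0,0,0,0,0,0,0])

```text
time: 20.8
tool_pos: [0.5083, 0.1381, 0.0886]
tool_rot: [0.001, 0.134, 0.991, 0.0]
contact_force: [-1.4, -0.0, -1.1]
gripper_width: 0.123
grasp_force: 62.6
```

```bash
python3 - <<'E'
from h import *
for i in range(3):
    st=state(); T=rot(st["tool_rot"]); print(st["time"],st["tool_pos"],np.degrees(np.arctan2(-T[1,0],-T[0,0])),T[2,:2]); grab_frame("top")
E
```

```text
20.8 [0.50825542 0.13805815 0.08857415] -15.354813563019551 [-0.00171677  0.00070653]
20.85 [0.50804704 0.13808329 0.08832185] -15.35131546287866 [-0.00129139  0.0005503 ]
20.9 [0.50792145 0.13810183 0.0881414 ] -15.344899152173404 [-0.00101766  0.00042882]
```

>>> play_rows(linear=[[0.01,-0.0025,-0.007],[0.015,-0.0036,0],[0.015,-0.0036,0],[0.015,-0.0036,0],[0.013,-0.0031,0],[0.007,-0.0017,0],[0,0,0],[0,0,0]], turn=[0,0,0,0,0,0,0,0])

```text
time: 21.95
tool_pos: [0.5821, 0.1202, 0.0804]
tool_rot: [-0.0, 0.133, 0.991, -0.0]
contact_force: [0.8, -0.3, -0.6]
gripper_width: 0.124
grasp_force: 62.7
```

>>> play_rows(linear=[[0,0,0],[0,0,0],[0,0,0]], turn=[0,0,0])

```text
time: 22.32
tool_pos: [0.5824, 0.1202, 0.0806]
tool_rot: [0.0, 0.133, 0.991, 0.0]
contact_force: [-0.1, -0.3, -0.8]
gripper_width: 0.125
grasp_force: 62.6
```

```bash
python3 pitch.py 10; python3 - <<'E'
from h import *
import cv2
im=grab_frame("top")[:,:,::-1]; cv2.imwrite("pics/top10.png",im)
s=cv2.imread("pics/side10.png"); st=state(); u=-rot(st["tool_rot"])[:,0]; print(st["tool_pos"])
o=[]
for n,i in (("side",s),("top",im)):
    C=cam(n); p=[proj(C,x) for x in ([.6753,.0945,.12],[.6753,.0945,.165])]; c=p[0].astype(int)-28; print(n,p,c)
    o.append(cv2.resize(i[c[1]:c[1]+56,c[0]:c[0]+56],(400,400),interpolation=cv2.INTER_CUBIC))
cv2.imwrite("pics/cr10.png",np.hstack(o))
E
```

```text
22.325 [0.58238236 0.12019727 0.08057429] -15.319433623647559 [-0.14025328 -0.26622508 -0.77157911]
5 [269.68544838 186.50822   ] [306.40313615 175.89700426] -0.288994661322371
8 [269.90399142 187.28768109] [306.29304424 175.3084699 ] -0.32919821376106534
11 [270.17936324 188.04522736] [306.14046447 174.73218425] -0.3702067694018353
14 [270.51047955 188.77888418] [305.94563363 174.16976568] -0.41227754967020597
slope [ -0.38424595 291.9571166 ] 20 271.0 301.0
[0.58248468 0.12015519 0.08058185]
side [array([318.10240844, 168.82502   ]), array([318.06730353, 158.85905249])] [290 140]
top [array([277.01653247, 171.08390503]), array([276.01770649, 168.9013095 ])] [249 143]
```

View pics/cr10.png

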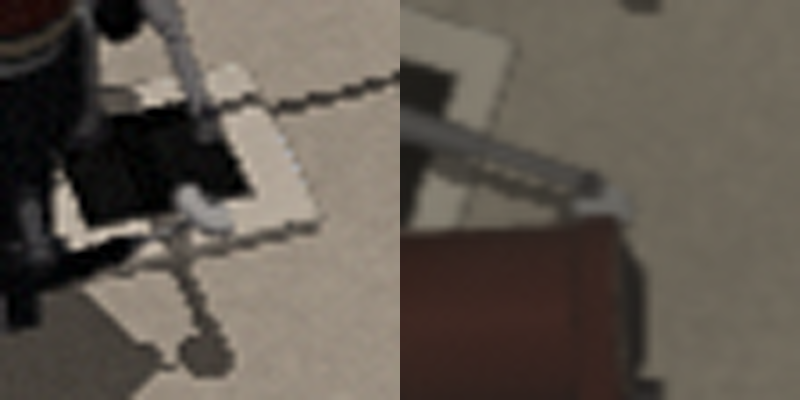

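```bash
python3 -c "
from plant import *
print(job_done())"
```

```text
the job is handed in; nothing more can be done
None
```

I handed the job in at about 22 s of the 32 s limit, with the gripper still holding the mirror still: glass within about 1 mm of the view point in the side camera, pitched about 12° against the 10.75° I worked out, which I left uncorrected. I saw no sign of hitting anything, though I did press the handle on the cassette's combs (about 13 N at most) to set the pitch, and I could not check the reflection through the bench camera itself.

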